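# Feel two spacer plates home in the stepped thickness gauge

### The arm

A 7-joint arm with a two-finger parallel gripper is mounted at the origin on the work surface. World frame = base frame: x ahead of the robot, y to its left, z up, the work surface at z = 0. Lengths are in m, angles in rad, forces in N, time in s.
With the tool pointing down it reaches from about 0.425 to 0.825 m from the base axis. Payload 3.6 kg.
Tool frame: the origin (TCP) lies midway between the tips of the shut fingers; the grasp point (between the pads) lies 19 mm behind it (env.grasp_offset is the distance from the TCP to the grasp point, in m); z points along the fingers, y is the line along which they close (so a half turn about z gives the same grasp; the last joint's range is limited). The gripper opens to 85 mm and grips with 20 to 120 N. Pads are 22 mm wide; open, the fingers measure 114 mm over their backs; the gripper's body (76 mm by 85 mm) begins 54 mm behind the grasp point. The pads swing forward as they close: fully open they stand 13 mm farther back than shut.
Start: joints at [-1.198, 0.615, -0.013, 1.423, 0.008, 1.103, -0.04], TCP at [0.252, 0.599, 0.231] pointing down, gripper open.
Joint ranges: [-3.12, 3.12], [-0.3, 2.06], [-1.34, 1.32], [0.26, 2.42], [-1.36, 4.5], [0.01, 1.98], [-2.84, 2.84]. Speed limits (rad/s): [2.79, 2.79, 3.14, 3.14, 3.14, 3.14, 3.14].

### API

Orientations are given as a 3x3 rotation matrix whose columns are the frame's x, y, z axes.
In Python, from cell import env gives the robot as it stands.
- The arm moves only by the shell command python3 -m crank 'ROWS' [FORCE]. ROWS is JSON, a list of rows, each an object of numbers: "dx", "dy", "dz": the shift along the tool's x, y, z in units of 30 mm (1.0 is 30 mm); "ax", "ay", "az": the turn, a rotation vector about the tool's x, y, z in units of 5 degrees (1.0 is 5 degrees); "claw": the opening, from 0 (shut) to 1 (fully open). In form: [{"dx": .., "dy": .., "dz": .., "ax": .., "ay": .., "az": .., "claw": ..}, ...]. A call has exactly 10 rows; each row shifts and turns the commanded pose from where the row before left it, along the tool's axes as they then stand; what a row does not reach is not made up. A row lasts 1/8 s, in which the tool goes at most 62.5 mm and 10.7 degrees, less where a joint would pass 70% of its speed; a pose out of reach is approached as far as the arm can. A call is refused whole if a number of a shift passes 1 or a number of a turn 1, either way. A call with a gripper value outside its range is refused whole. The fingers move at their own pace and stop on an object; FORCE is the grip in N (left out, the last holds). Time passes only in rows, so rows that do not move let the fingers close, or fill a call up. It gives the time, the measured TCP pose, the force, the opening and the grip force at its end, in the units of the state.
- env.read_state(): the state, without advancing time (a new reading comes with each control period).
- env.capture(name): name is "side" or "top"; returns the picture (420x560x3 uint8, red, green, blue); there is no depth.
- env.camera_info(name): a dict with "mtx" (3x3 intrinsics, pixels), "k1" (the pictures are not rectified: a ray, as slopes to the right and down, at radius r is drawn at 1 + k1 r^2 times it, then the intrinsics apply), "eye" and "attitude" of the camera in the world. Camera axes: x right, y down, z forward; pixel columns grow to the right and rows downward; lengths in m; the calibration is good to about 2 mm. A picture is of the moment at which its call begins. camera_info takes no time and is no camera call.
- env.hand_in(): hands the job in; it is judged then, once.
The state is a dict: "time": time; "q": joint angles; "qd": joint speeds; "joint_torque": joint torques, N m; "eef_pos": TCP position; "ee_rot": TCP orientation; "force": force on the tool from outside, world axes, zero at the start; "wrist_torque": the same for the moment, N m; "width": finger opening in m; "finger_force": force on a finger pad.
Only numpy, scipy, OpenCV 4.12 (cv2) and the standard library are available. Lean on these libraries where they do the work, as an engineer would, in place of code of your own. Each camera call takes 0.05 s, during which the arm holds its last target. There are 200 camera calls.

### The job

Check the thickness of two plates in the blue stepped gauge: take first the thick plate (orange top) and then the thin one (green top) out of the rack and stand each in the slot of the gauge that fits it, feeling for the slot with light pressure, never forcing. Press each plate firmly down on its yellow ledges for a moment before you let go of it, and leave both standing there released, about in the middle of their slots' length. The plate with the white top stays in the rack, and everything else on the bench stays where it is.

Things in the scene. Friction and masses are not known exactly. Their poses are not given: they have to be found in the camera images.
- gauge: Fixed dark steel bed 100 x 250 x 12 mm. Origin: centre of its underside on the bench; z up, y along the row of slots, x along the slots. It carries three hard blue blocks, 70 mm long (x), flat tops 54 mm above the bench, one slot in each. The two outer blocks are each clamped fast anywhere up to 8 mm either way along y; no pose shows these two shifts: feel or look for them.
- wide_slot (a point): Nominal middle of the widest slot's mouth (bed y = +58 mm, z = 54 mm); the true one is up to 8 mm off along y. In the middle of a block 54 mm wide (y). 18 mm wide, open at both ends, square edges. Yellow ledges (3 mm each side) 28 mm down, 26 mm above the bench: here the 16 mm plate stops, top at 101 mm. Keep plate-to-gauge contact under 40 N, brief knocks included.
- middle_slot (a point): True middle of the middle slot's mouth (bed y = 0), 14 mm wide, in a block 40 mm wide; not used. A plate set down beside any slot stays up, its underside 54 mm above the bench. In a slot too wide a plate drops between the ledges. The gaps between the blocks (3 to 19 mm) have no yellow ledges: they are not slots.
- narrow_slot (a point): Nominal middle of the narrowest slot's mouth (bed y = -58 mm, z = 54 mm); the true one is up to 8 mm off along y, independently of the wide one. In the middle of a block 54 mm wide (y). 10 mm wide, ledges as in the widest slot, 26 mm above the bench: here the 8 mm plate stops. Contacts are hard: force builds within about 1 mm.
- rack: Fixed grey and black storage rack, 76 x 190 mm, 28 mm high. Origin: centre of its underside; z up, y along the row. Three places at y = +52, 0 and -52 mm, each 22 mm wide, 20 mm deep, open at the ends; floor 8 mm above the bench. The plates stand loose in them, thickness along y, within about 2 mm of the places' middles.
- thick_plate: Aluminium plate with an orange top band, 16 mm thick, 50 mm wide, 75 mm tall (band: top 14 mm, same thickness), about 160 g. Origin: centre of its underside; z up, y through the thickness, x along the width. Starts upright in one of the rack's three places (which one varies), underside 8 mm above the bench. Goes in the widest slot.
- thin_plate: Aluminium plate with a green top band, 8 mm thick, 50 mm wide, 75 mm tall (band: top 14 mm, same thickness), about 80 g. Origin: centre of its underside; z up, y through the thickness, x along the width. Starts upright in one of the rack's three places (which one varies), underside 8 mm above the bench. Goes in the narrowest slot.
- middle_plate: Aluminium plate with a white top band, 12 mm thick, 50 mm wide, 75 mm tall (band: top 14 mm, same thickness), about 120 g. Origin: centre of its underside; z up, y through the thickness, x along the width. Starts upright in one of the rack's three places (which one varies), underside 8 mm above the bench. Not to be moved: stays in the rack.
- screwdriver: Red-handled screwdriver lying flat on the bench. Leave alone.
- wrench: Steel spanner lying on the bench. Leave alone.
- tape_roll: Yellow ring of tape, 90 mm across, 24 mm high, lying flat. Leave alone.
- jar: Closed jar, 60 mm across, 80 mm high. Leave alone.
- parts_carton: Cardboard carton 90 x 120 x 50 mm. Leave alone.
- caliper: Steel and black caliper lying flat, about 190 mm long. Leave alone.
- mug: White mug, 80 mm across, 90 mm high. Leave alone.
There are look-alikes about, which are no part of the job. Leave any purple or turquoise look-alike of the thick_plate alone.

How it is judged:
On the way, in this order (a step that is already met when the one before it is completed fails the run):
1. the thick plate is pressed down on the ledges of the widest slot with more than 4 N for 0.2 s (z of thick_plate in the frame of gauge between 0.0235 and 0.028 m and y of thick_plate in the frame of gauge between 0.047 and 0.069 m and x of thick_plate in the frame of gauge between -0.012 and 0.012 m and angle between thick_plate's own z axis and vertical below 0.1 rad and angle between the y axis of thick_plate and the y axis of gauge, either way round below 0.12 rad and contact force between thick_plate and gauge above 4 N), for 0.2 s.
2. then the thin plate is pressed down on the ledges of the narrowest slot with more than 4 N for 0.2 s (z of thin_plate in the frame of gauge between 0.0235 and 0.028 m and y of thin_plate in the frame of gauge between -0.069 and -0.047 m and x of thin_plate in the frame of gauge between -0.012 and 0.012 m and angle between thin_plate's own z axis and vertical below 0.1 rad and angle between the y axis of thin_plate and the y axis of gauge, either way round below 0.12 rad and contact force between thin_plate and gauge above 4 N), for 0.2 s.
At the end, for the whole second after the job is handed in: Thick plate in the widest slot, thin plate in the narrowest: underside on the ledges (23.5-28 mm above the bench), within 12 mm of mid-slot, upright within 0.1 rad, in line within 0.12 rad, released, at rest; middle plate still in its rack place (15 mm) (z of thick_plate in the frame of gauge between 0.0235 and 0.028 m and y of thick_plate in the frame of gauge between 0.047 and 0.069 m and x of thick_plate in the frame of gauge between -0.012 and 0.012 m and angle between each of thick_plate, thin_plate's own z axis and vertical below 0.1 rad and angle between the y axis of each of thick_plate, thin_plate and the y axis of gauge, either way round below 0.12 rad and linear speed of each of thick_plate, thin_plate below 0.01 m/s and contact force between each of thick_plate, thin_plate, middle_plate and the fingers below 0.2 N and z of thin_plate in the frame of gauge between 0.0235 and 0.028 m and y of thin_plate in the frame of gauge between -0.069 and -0.047 m and x of thin_plate in the frame of gauge between -0.012 and 0.012 m and z of middle_plate in the frame of rack below 0.012 m and distance of middle_plate from where it was at the start of the episode below 0.015 m); the robot touches nothing.
It fails at once if a plate is forced against the gauge with more than 40 N (brief knocks included) (contact force between any of thick_plate, thin_plate and gauge above 40 N).
It fails at once if the robot itself bears on the gauge with more than 10 N (contact force between any of the fingers, the arm and gauge above 10 N).
It fails at once if the middle plate is moved more than 15 mm (distance of middle_plate from where it was at the start of the episode above 0.015 m).
It fails at once if a bystander is moved more than 30 mm (distance of any of screwdriver, wrench, tape_roll, jar, parts_carton, caliper, mug from where it was at the start of the episode above 0.03 m).
It also fails if it takes over 72 s, if anything falls off the work surface, if the arm or the gripper's body presses on something with over 40 N, if the wrist force passes 120 N, or if a joint passes its speed limit or range.

## Working session

There is one attempt and no reset: what is moved stays moved. The work goes in short steps, Python scripts to look and compute and a shell command to move; the robot and the scene stay as the last step left them, time stands still between calls to the robot, and variables do not carry over. Pictures are saved under pics/ and viewed, at most 10 in all, crops included, and the job is handed in when it is done.

```bash
mkdir -p pics; ls
python3 - <<'E'
from cell import env
import cv2
for n in("top","side"):
    cv2.imwrite(f"pics/{n}0.png",env.capture(n)[:,:,::-1]); i=env.camera_info(n); print(n,i)
s=env.read_state();print(s["time"],s["eef_pos"],s["ee_rot"],s["width"],s["force"])
E
```

```text
pics
top {'mtx': array([[435.9369342 ,   0.        , 279.20656187],
       [  0.        , 435.9369342 , 214.81567941],
       [  0.        ,   0.        ,   1.        ]]), 'k1': -0.03310782661351538, 'eye': array([0.43960072, 0.0041    , 1.14642882]), 'attitude': array([[-0.02863912, -0.99123551,  0.12896495],
       [-0.99928875,  0.02522488, -0.02803046],
       [ 0.02453166, -0.12967599, -0.99125291]])}
side {'mtx': array([[498.56021172,   0.        , 275.18488127],
       [  0.        , 498.56021172, 211.2202556 ],
       [  0.        ,   0.        ,   1.        ]]), 'k1': 0.04037485478879549, 'eye': array([ 0.04404557, -0.82005395,  0.89712867]), 'attitude': array([[ 0.85478597, -0.32313752,  0.40610725],
       [-0.51860644, -0.56155105,  0.64475404],
       [ 0.01970573, -0.76173654, -0.64758716]])}
0.1 [0.25213753 0.59833587 0.23026286] [[-9.21545459e-01  3.88269574e-01 -8.39029647e-04]
 [ 3.88270474e-01  9.21542881e-01 -2.18110173e-03]
 [-7.36536410e-05 -2.33575483e-03 -9.99997269e-01]] 0.08529010362042663 [-0.15430944 -0.32385913  0.16259067]
```

View pics/top0.png

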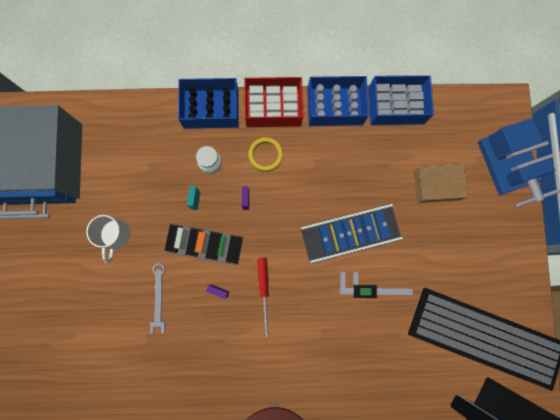

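View pics/side0.png

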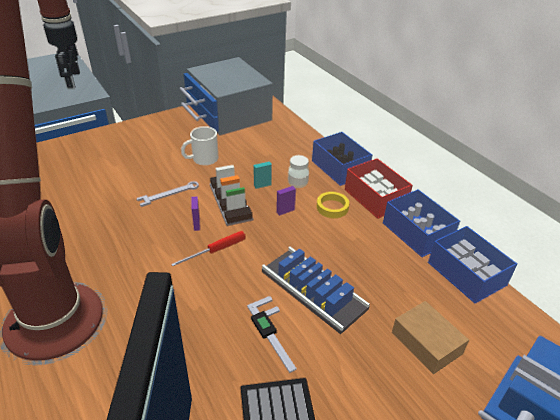

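The top view shows the rack around (204,244), with white, orange and green plates from left to right, and the gauge around (352,233). I'll enlarge both.

Run:
```python
import cv2,numpy as np
a=cv2.imread("pics/top0.png")
r=cv2.resize(a[215:275,155:255],None,fx=7,fy=7,interpolation=cv2.INTER_CUBIC)
g=cv2.resize(a[198:268,295:409],None,fx=7,fy=7,interpolation=cv2.INTER_CUBIC)
cv2.imwrite("pics/r.png",r);cv2.imwrite("pics/g.png",g)
```

```text
(no output)
```

View pics/r.png

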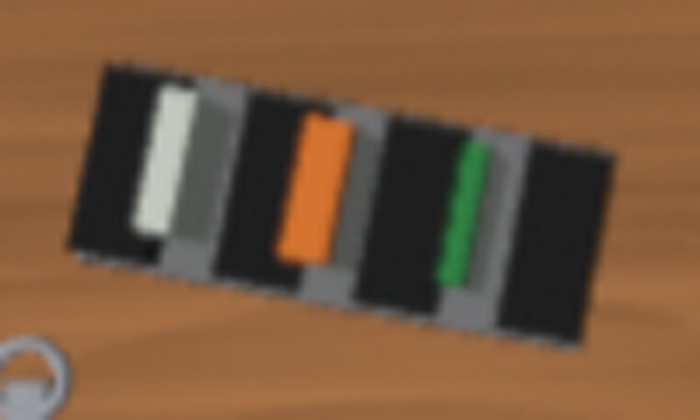

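View pics/g.png

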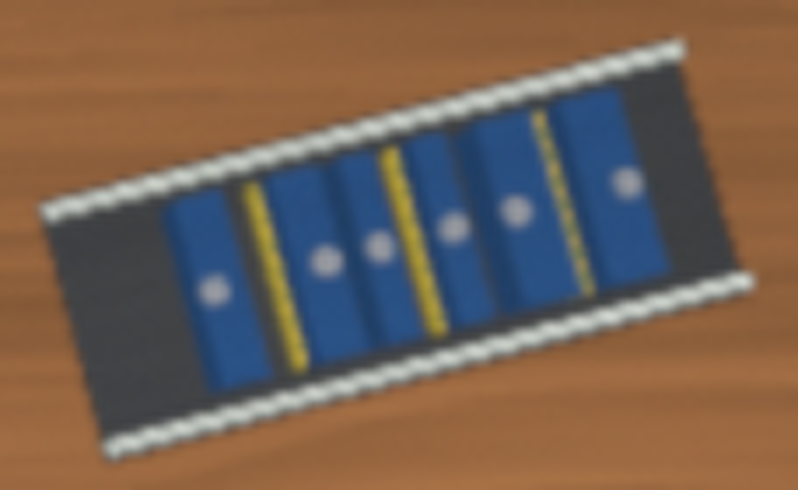

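The crops show the orange plate at about (316,189) and the green at about (464,212) in the rack crop. In the gauge crop the wide slot is left of centre, with block dots at (215,291) and (327,262). The narrow slot is right of centre, with dots at (517,212) and (628,183).

```bash
cat > h.py <<'E'
from cell import env
import numpy as np, cv2
def world(uv,z,n="top"):
    i=env.camera_info(n);uv=np.asarray(uv,float).reshape(-1,1,2)
    p=cv2.undistortPoints(uv,i["mtx"],np.array([i["k1"],0,0,0,0]))[:,0]
    d=np.c_[p,np.ones(len(p))]@i["attitude"].T
    return i["eye"]+d*((z-i["eye"][2])/d[:,2:])
def crop(uv,c0,r0,s=7): return (np.array(uv,float)+.5)/s-.5+[c0,r0]
E
python3 - <<'E'
from h import *
deg=np.degrees
def rect(nm,P):
    P=P[:,:2]; c=P.mean(0); # order TL TR BR BL in image
    yv=(P[0]+P[3]-P[1]-P[2])/2; xv=(P[0]+P[1]-P[2]-P[3])/2
    print(nm,c.round(4),"ysize",np.linalg.norm(yv).round(4),"xsize",np.linalg.norm(xv).round(4),"yaw",deg(np.arctan2(-yv[0],yv[1])).round(1),deg(np.arctan2(xv[1],xv[0])).round(1))
R=lambda p:crop(p,155,215); G=lambda p:crop(p,295,198)
rect("orange",world(R([(306,112),(356,120),(328,266),(275,257)]),.083))
rect("green",world(R([(466,137),(490,142),(465,288),(437,283)]),.083))
rect("white",world(R([(160,85),(197,92),(165,236),(133,230)]),.083))
rect("rack",world(R([(107,65),(615,153),(582,346),(68,250)]),.028))
rect("bed",world(G([(42,212),(683,45),(752,282),(108,452)]),.012))
D=world(G([(215,291),(327,262),(381,247),(454,229),(517,212),(628,183)]),.054)[:,:2]
for k in range(3): print("block",D[2*k:2*k+2].mean(0).round(4),np.linalg.norm(D[2*k]-D[2*k+1]).round(4))
v=D[0]-D[5];print("dots yaw",deg(np.arctan2(-v[0],v[1])),"y rel mid",[np.dot(d-D[2:4].mean(0),v/np.linalg.norm(v)).round(4) for d in (D[:2].mean(0),D[4:].mean(0))])
E
```

```text
orange [0.5174 0.1692] ysize 0.0182 xsize 0.0515 yaw -10.9 -11.8
green [0.5078 0.1179] ysize 0.0092 xsize 0.0515 yaw -12.4 -11.2
white [0.5285 0.2221] ysize 0.0123 xsize 0.0511 yaw -12.1 -11.5
rack [0.5158 0.1682] ysize 0.1901 xsize 0.0701 yaw -11.7 -11.2
bed [ 0.5348 -0.2164] ysize 0.252 xsize 0.0927 yaw 13.0 13.1
block [ 0.5217 -0.1615] 0.042
block [ 0.5342 -0.2152] 0.0275
block [ 0.5474 -0.2726] 0.0423
dots yaw 12.989023215124247 y rel mid [np.float64(0.0552), np.float64(-0.0588)]
```

```bash
cat >> h.py <<'E'
from scipy.spatial.transform import Rotation as Ro
def to(x,y,z,yaw):
    "units to go: turn (after the shift) and shift in the present tool axes"
    s=env.read_state();R=s["ee_rot"];t=np.radians(yaw)
    ya=np.array([-np.sin(t),np.cos(t),0]);za=np.array([0,0,-1.]);T=np.c_[np.cross(ya,za),ya,za]
    d=R.T@(np.array([x,y,z])-s["eef_pos"])/.03
    a=np.degrees(Ro.from_matrix(R.T@T).as_rotvec())/5
    print("d",d.round(3),"a",a.round(3),"| t",round(s["time"],2),"pos",np.round(s["eef_pos"],4),"F",np.round(s["force"],1),"M",np.round(s["wrist_torque"],2),"w",round(s["width"],4),"ff",np.round(s["finger_force"],1),"q7",np.round(s["q"][6],2))
E
python3 -c "
from h import *
to(.5174,.1692,.16,-11.6)"
```

```text
d [-13.702  -9.744   2.366] a [-2.700e-02 -2.000e-03 -2.249e+00] | t 0.1 pos [0.2521 0.5983 0.2303] F [-0.2 -0.3  0.2] M [ 0.02  0.03 -0.01] w 0.0853 ff 0.0 q7 -0.04
```

```bash
python3 -m crank '[{"dx":-0.9,"dy":-0.65,"claw":0.42},{"dx":-0.9,"dy":-0.65,"claw":0.42},{"dx":-0.9,"dy":-0.65,"claw":0.42},{"dx":-0.9,"dy":-0.65,"claw":0.42},{"dx":-0.9,"dy":-0.65,"claw":0.42},{"dx":-0.9,"dy":-0.65,"claw":0.42},{"dx":-0.9,"dy":-0.65,"claw":0.42},{"dx":-0.9,"dy":-0.65,"claw":0.42},{"dx":-0.9,"dy":-0.65,"claw":0.42},{"dx":-0.9,"dy":-0.65,"claw":0.42}]' 40; python3 -c "
from h import *
to(.5174,.1692,.16,-11.6)"
```

```text
d [-13.702  -9.744   2.366] a [-2.700e-02 -2.000e-03 -2.249e+00] | t 0.1 pos [0.2521 0.5983 0.2303] F [-0.2 -0.3  0.2] M [ 0.02  0.03 -0.01] w 0.0853 ff 0.0 q7 -0.04invalid input at $[0]: expected keys dx, dy, dz, ax, ay, az, claw
```

```bash
python3 -m crank '[{"dx":-0.9,"dy":-0.65,"dz":0,"ax":0,"ay":0,"az":0,"claw":0.42},{"dx":-0.9,"dy":-0.65,"dz":0,"ax":0,"ay":0,"az":0,"claw":0.42},{"dx":-0.9,"dy":-0.65,"dz":0,"ax":0,"ay":0,"az":0,"claw":0.42},{"dx":-0.9,"dy":-0.65,"dz":0,"ax":0,"ay":0,"az":0,"claw":0.42},{"dx":-0.9,"dy":-0.65,"dz":0,"ax":0,"ay":0,"az":0,"claw":0.42},{"dx":-0.9,"dy":-0.65,"dz":0,"ax":0,"ay":0,"az":0,"claw":0.42},{"dx":-0.9,"dy":-0.65,"dz":0,"ax":0,"ay":0,"az":0,"claw":0.42},{"dx":-0.9,"dy":-0.65,"dz":0,"ax":0,"ay":0,"az":0,"claw":0.42},{"dx":-0.9,"dy":-0.65,"dz":0,"ax":0,"ay":0,"az":0,"claw":0.42},{"dx":-0.9,"dy":-0.65,"dz":0,"ax":0,"ay":0,"az":0,"claw":0.42}]' 40; python3 -c "
from h import *
to(.5174,.1692,.16,-11.6)"
```

```text
time: 1.35
eef_pos: [0.4257, 0.3132, 0.2309]
ee_rot: [[-0.922, 0.388, -0.001], [0.388, 0.922, -0.001], [0.0, -0.001, -1.0]]
force: [0.5, -0.3, -0.2]
width: 0.0358
finger_force: 0.0
d [-4.682 -3.235  2.365] a [-0.01  -0.006 -2.25 ] | t 1.35 pos [0.4257 0.3132 0.2309] F [ 0.5 -0.3 -0.2] M [-0.02  0.02 -0.  ] w 0.0358 ff 0.0 q7 0.5
```

```bash
python3 -m crank '[{"dx":-0.78,"dy":-0.54,"dz":0.39,"ax":0,"ay":0,"az":0,"claw":0.42},{"dx":-0.78,"dy":-0.54,"dz":0.39,"ax":0,"ay":0,"az":0,"claw":0.42},{"dx":-0.78,"dy":-0.54,"dz":0.39,"ax":0,"ay":0,"az":0,"claw":0.42},{"dx":-0.78,"dy":-0.54,"dz":0.39,"ax":0,"ay":0,"az":0,"claw":0.42},{"dx":-0.78,"dy":-0.54,"dz":0.39,"ax":0,"ay":0,"az":0,"claw":0.42},{"dx":-0.78,"dy":-0.54,"dz":0.39,"ax":0,"ay":0,"az":0,"claw":0.42},{"dx":0,"dy":0,"dz":0,"ax":0,"ay":0,"az":-0.75,"claw":0.42},{"dx":0,"dy":0,"dz":0,"ax":0,"ay":0,"az":-0.75,"claw":0.42},{"dx":0,"dy":0,"dz":0,"ax":0,"ay":0,"az":-0.75,"claw":0.42},{"dx":0,"dy":0,"dz":0,"ax":0,"ay":0,"az":0,"claw":0.42}]'; python3 -c "
from h import *
to(.5174,.1692,.05,-11.6)
cv2.imwrite('pics/s1.png',cv2.resize(env.capture('side')[80:260,130:370,::-1],None,fx=3,fy=3))"
```

```text
time: 2.6
eef_pos: [0.5168, 0.1701, 0.1607]
ee_rot: [[-0.979, 0.202, -0.001], [0.202, 0.979, -0.0], [0.001, -0.0, -1.0]]
force: [0.4, 0.3, -0.7]
width: 0.0358
finger_force: 0.0
d [-0.028 -0.026  3.691] a [-0.005 -0.01  -0.009] | t 2.6 pos [0.5168 0.1701 0.1607] F [ 0.4  0.3 -0.7] M [-0.02 -0.03 -0.03] w 0.0358 ff 0.0 q7 0.98
```

View pics/s1.png

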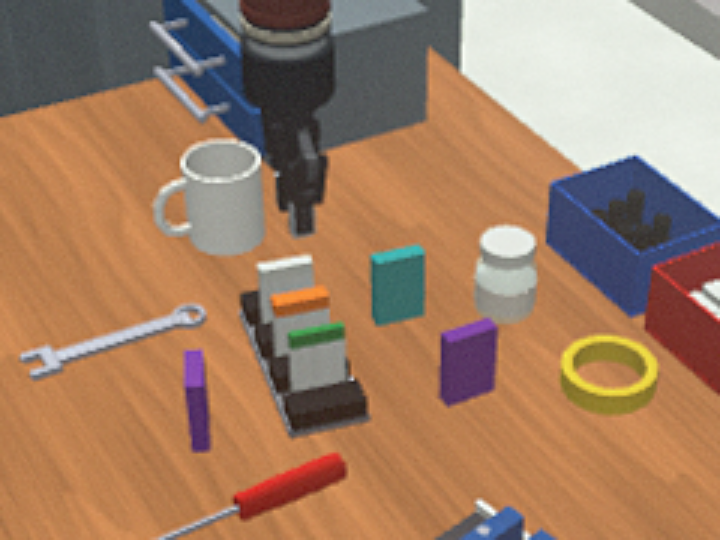

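The side view shows the fingers at (300,235), directly above the orange plate at (300,300). I'll go down and grip.

```bash
python3 -m crank '[{"dx":-0.03,"dy":-0.03,"dz":0.6,"ax":0,"ay":0,"az":0,"claw":0.42},{"dx":0,"dy":0,"dz":0.6,"ax":0,"ay":0,"az":0,"claw":0.42},{"dx":0,"dy":0,"dz":0.6,"ax":0,"ay":0,"az":0,"claw":0.42},{"dx":0,"dy":0,"dz":0.6,"ax":0,"ay":0,"az":0,"claw":0.42},{"dx":0,"dy":0,"dz":0.5,"ax":0,"ay":0,"az":0,"claw":0.42},{"dx":0,"dy":0,"dz":0.4,"ax":0,"ay":0,"az":0,"claw":0.42},{"dx":0,"dy":0,"dz":0.38,"ax":0,"ay":0,"az":0,"claw":0.42},{"dx":0,"dy":0,"dz":0,"ax":0,"ay":0,"az":0,"claw":0.3},{"dx":0,"dy":0,"dz":0,"ax":0,"ay":0,"az":0,"claw":0},{"dx":0,"dy":0,"dz":0,"ax":0,"ay":0,"az":0,"claw":0}]' 40; python3 -c "
from h import *
to(.5174,.1692,.16,-11.6)"
```

```text
time: 3.9
eef_pos: [0.518, 0.1693, 0.051]
ee_rot: [[-0.98, 0.201, 0.001], [0.201, 0.98, 0.0], [-0.001, 0.0, -1.0]]
force: [-0.6, -1.0, -1.7]
width: 0.0152
finger_force: 42.9
d [ 0.017 -0.008 -3.632] a [ 0.004  0.006 -0.   ] | t 3.9 pos [0.518  0.1693 0.051 ] F [-0.6 -1.  -1.7] M [0.   0.01 0.04] w 0.0152 ff 42.9 q7 0.98
```

```bash
python3 -m crank '[{"dx":0,"dy":0,"dz":-0.2,"ax":0,"ay":0,"az":0,"claw":0},{"dx":0,"dy":0,"dz":-0.5,"ax":0,"ay":0,"az":0,"claw":0},{"dx":0,"dy":0,"dz":-0.6,"ax":0,"ay":0,"az":0,"claw":0},{"dx":0,"dy":0,"dz":-0.6,"ax":0,"ay":0,"az":0,"claw":0},{"dx":0,"dy":0,"dz":-0.6,"ax":0,"ay":0,"az":0,"claw":0},{"dx":0,"dy":0,"dz":-0.6,"ax":0,"ay":0,"az":0,"claw":0},{"dx":0,"dy":0,"dz":-0.5,"ax":0,"ay":0,"az":0,"claw":0},{"dx":0,"dy":0,"dz":0,"ax":0,"ay":0,"az":-1,"claw":0},{"dx":0,"dy":0,"dz":0,"ax":0,"ay":0,"az":-1,"claw":0},{"dx":0,"dy":0,"dz":0,"ax":0,"ay":0,"az":0,"claw":0}]'; python3 -c "
from h import *
to(.5217,-.1615,.16,13)"
```

```text
time: 5.15
eef_pos: [0.5178, 0.1692, 0.1593]
ee_rot: [[-1.0, 0.029, 0.0], [0.029, 1.0, 0.0], [-0.0, 0.0, -1.0]]
force: [-0.6, -0.0, -1.7]
width: 0.0155
finger_force: 43.0
d [ -0.449 -11.013  -0.026] a [ 2.000e-03  4.000e-03 -2.933e+00] | t 5.15 pos [0.5178 0.1692 0.1593] F [-0.6 -0.  -1.7] M [ 0.   -0.01  0.  ] w 0.0155 ff 43.0 q7 1.12
```

```bash
python3 -m crank '[{"dx":-0.045,"dy":-1,"dz":0,"ax":0,"ay":0,"az":0,"claw":0},{"dx":-0.045,"dy":-1,"dz":0,"ax":0,"ay":0,"az":0,"claw":0},{"dx":-0.045,"dy":-1,"dz":0,"ax":0,"ay":0,"az":0,"claw":0},{"dx":-0.045,"dy":-1,"dz":0,"ax":0,"ay":0,"az":0,"claw":0},{"dx":-0.045,"dy":-1,"dz":0,"ax":0,"ay":0,"az":0,"claw":0},{"dx":-0.045,"dy":-1,"dz":0,"ax":0,"ay":0,"az":0,"claw":0},{"dx":-0.045,"dy":-1,"dz":0,"ax":0,"ay":0,"az":0,"claw":0},{"dx":-0.045,"dy":-1,"dz":0,"ax":0,"ay":0,"az":0,"claw":0},{"dx":-0.045,"dy":-1,"dz":0,"ax":0,"ay":0,"az":0,"claw":0},{"dx":-0.045,"dy":-1,"dz":0,"ax":0,"ay":0,"az":0,"claw":0}]'; python3 -m crank '[{"dx":0,"dy":-0.5,"dz":0,"ax":0,"ay":0,"az":0,"claw":0},{"dx":0,"dy":-0.5,"dz":0,"ax":0,"ay":0,"az":0,"claw":0},{"dx":0,"dy":0,"dz":0,"ax":0,"ay":0,"az":-0.73,"claw":0},{"dx":0,"dy":0,"dz":0,"ax":0,"ay":0,"az":-0.73,"claw":0},{"dx":0,"dy":0,"dz":0,"ax":0,"ay":0,"az":-0.73,"claw":0},{"dx":0,"dy":0,"dz":0,"ax":0,"ay":0,"az":-0.73,"claw":0},{"dx":0,"dy":0,"dz":0.6,"ax":0,"ay":0,"az":0,"claw":0},{"dx":0,"dy":0,"dz":0.6,"ax":0,"ay":0,"az":0,"claw":0},{"dx":0,"dy":0,"dz":0.35,"ax":0,"ay":0,"az":0,"claw":0},{"dx":0,"dy":0,"dz":0,"ax":0,"ay":0,"az":0,"claw":0}]' >/dev/null; python3 -c "
from h import *
to(.5217,-.1615,.097,13)
a=env.capture('top')
cv2.imwrite('pics/t2.png',a[:,:,::-1]);cv2.imwrite('pics/t2c.png',cv2.resize(a[178:278,295:409,::-1],None,fx=6,fy=6,interpolation=2))
b=env.capture('side');cv2.imwrite('pics/s2c.png',cv2.resize(b[160:340,240:380,::-1],None,fx=3.3,fy=3.3,interpolation=2))"
```

```text
time: 6.4
eef_pos: [0.5229, -0.1319, 0.159]
ee_rot: [[-1.0, 0.03, 0.0], [0.03, 1.0, -0.0], [-0.0, -0.0, -1.0]]
force: [-0.3, 0.1, -1.1]
width: 0.0154
finger_force: 43.1
d [ 0.009 -0.036  0.488] a [ 0.012 -0.017  0.008] | t 7.65 pos [ 0.5218 -0.1604  0.1116] F [ 0.6  0.2 -1.5] M [ 0.   -0.04  0.02] w 0.0154 ff 43.0 q7 1.92
```

View pics/s2c.png

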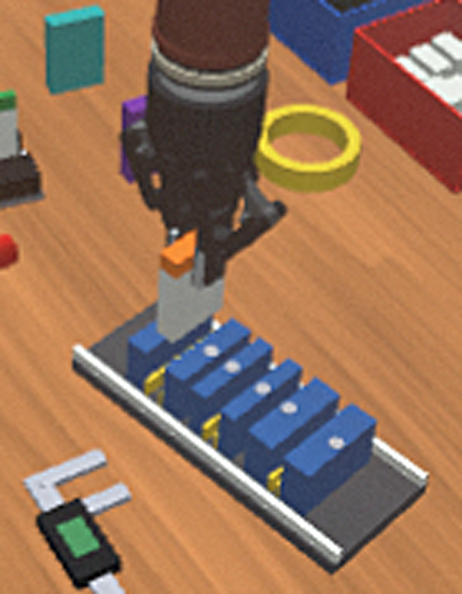

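The held plate's lower edge, around (185,330), is over the wide slot. I'll lower it gently onto the slot.

```bash
python3 -m crank '[{"dx":0.01,"dy":-0.036,"dz":0.1,"ax":0,"ay":0,"az":0,"claw":0},{"dx":0,"dy":0,"dz":0.15,"ax":0,"ay":0,"az":0,"claw":0},{"dx":0,"dy":0,"dz":0.1,"ax":0,"ay":0,"az":0,"claw":0},{"dx":0,"dy":0,"dz":0.05,"ax":0,"ay":0,"az":0,"claw":0},{"dx":0,"dy":0,"dz":0.02,"ax":0,"ay":0,"az":0,"claw":0},{"dx":0,"dy":0,"dz":0.02,"ax":0,"ay":0,"az":0,"claw":0},{"dx":0,"dy":0,"dz":0.02,"ax":0,"ay":0,"az":0,"claw":0},{"dx":0,"dy":0,"dz":0.02,"ax":0,"ay":0,"az":0,"claw":0},{"dx":0,"dy":0,"dz":0.02,"ax":0,"ay":0,"az":0,"claw":0},{"dx":0,"dy":0,"dz":0,"ax":0,"ay":0,"az":0,"claw":0}]' >/dev/null; python3 -c "
from h import *
to(.5217,-.1615,.097,13)"
```

```text
d [0.005 0.021 0.005] a [ 0.    -0.002  0.   ] | t 9.0 pos [ 0.522  -0.1621  0.0972] F [ 0.4  0.3 -1.3] M [0.02 0.06 0.03] w 0.0153 ff 43.0 q7 1.92
```

```bash
python3 -m crank '[{"dx":0,"dy":0,"dz":0.015,"ax":0,"ay":0,"az":0,"claw":0},{"dx":0,"dy":0,"dz":0.015,"ax":0,"ay":0,"az":0,"claw":0},{"dx":0,"dy":0,"dz":0.015,"ax":0,"ay":0,"az":0,"claw":0},{"dx":0,"dy":0,"dz":0.015,"ax":0,"ay":0,"az":0,"claw":0},{"dx":0,"dy":0,"dz":0,"ax":0,"ay":0,"az":0,"claw":0},{"dx":0,"dy":0,"dz":0,"ax":0,"ay":0,"az":0,"claw":0},{"dx":0,"dy":0,"dz":0,"ax":0,"ay":0,"az":0,"claw":0},{"dx":0,"dy":0,"dz":0,"ax":0,"ay":0,"az":0,"claw":0},{"dx":0,"dy":0,"dz":0,"ax":0,"ay":0,"az":0,"claw":0},{"dx":0,"dy":0,"dz":0,"ax":0,"ay":0,"az":0,"claw":0}]' >/dev/null; python3 -c "
from h import *
to(.5217,-.1615,.097,13)"
```

```text
d [ 0.008  0.021 -0.053] a [-0.    -0.     0.001] | t 10.25 pos [ 0.5221 -0.1621  0.0954] F [ 0.2  0.4 -1. ] M [0.02 0.05 0.01] w 0.0153 ff 43.0 q7 1.92
```

```bash
python3 -m crank '[{"dx":0,"dy":0,"dz":0.02,"ax":0,"ay":0,"az":0,"claw":0},{"dx":0,"dy":0,"dz":0.02,"ax":0,"ay":0,"az":0,"claw":0},{"dx":0,"dy":0,"dz":0.02,"ax":0,"ay":0,"az":0,"claw":0},{"dx":0,"dy":0,"dz":0.02,"ax":0,"ay":0,"az":0,"claw":0},{"dx":0,"dy":0,"dz":0.02,"ax":0,"ay":0,"az":0,"claw":0},{"dx":0,"dy":0,"dz":0.0,"ax":0,"ay":0,"az":0,"claw":0},{"dx":0,"dy":0,"dz":0.0,"ax":0,"ay":0,"az":0,"claw":0},{"dx":0,"dy":0,"dz":0,"ax":0,"ay":0,"az":0,"claw":0},{"dx":0,"dy":0,"dz":0,"ax":0,"ay":0,"az":0,"claw":0},{"dx":0,"dy":0,"dz":0,"ax":0,"ay":0,"az":0,"claw":0}]' >/dev/null; python3 -c "
from h import *
to(.5217,-.1615,.097,13)"
```

```text
d [ 0.008  0.021 -0.153] a [-0.001 -0.     0.002] | t 11.5 pos [ 0.5221 -0.1621  0.0924] F [-0.6 -1.1 -0.7] M [-0.08 -0.08 -0.01] w 0.0152 ff 43.0 q7 1.92
```

```bash
python3 -m crank '[{"dx":0,"dy":0,"dz":0.05,"ax":0,"ay":0,"az":0,"claw":0},{"dx":0,"dy":0,"dz":0.05,"ax":0,"ay":0,"az":0,"claw":0},{"dx":0,"dy":0,"dz":0.05,"ax":0,"ay":0,"az":0,"claw":0},{"dx":0,"dy":0,"dz":0.05,"ax":0,"ay":0,"az":0,"claw":0},{"dx":0,"dy":0,"dz":0.05,"ax":0,"ay":0,"az":0,"claw":0},{"dx":0,"dy":0,"dz":0.05,"ax":0,"ay":0,"az":0,"claw":0},{"dx":0,"dy":0,"dz":0.0,"ax":0,"ay":0,"az":0,"claw":0},{"dx":0,"dy":0,"dz":0,"ax":0,"ay":0,"az":0,"claw":0},{"dx":0,"dy":0,"dz":0,"ax":0,"ay":0,"az":0,"claw":0},{"dx":0,"dy":0,"dz":0,"ax":0,"ay":0,"az":0,"claw":0}]' >/dev/null; python3 -c "
from h import *
to(.5217,-.1615,.069,13)"
```

```text
d [0.008 0.022 0.482] a [-0.001  0.001  0.   ] | t 12.75 pos [ 0.5221 -0.1621  0.0835] F [ 0.1 -0.3 -1.2] M [-0.02 -0.05 -0.04] w 0.0158 ff 43.0 q7 1.91
```

```bash
python3 -m crank '[{"dx":0,"dy":0,"dz":0.08,"ax":0,"ay":0,"az":0,"claw":0},{"dx":0,"dy":0,"dz":0.08,"ax":0,"ay":0,"az":0,"claw":0},{"dx":0,"dy":0,"dz":0.08,"ax":0,"ay":0,"az":0,"claw":0},{"dx":0,"dy":0,"dz":0.08,"ax":0,"ay":0,"az":0,"claw":0},{"dx":0,"dy":0,"dz":0.06,"ax":0,"ay":0,"az":0,"claw":0},{"dx":0,"dy":0,"dz":0.04,"ax":0,"ay":0,"az":0,"claw":0},{"dx":0,"dy":0,"dz":0.02,"ax":0,"ay":0,"az":0,"claw":0},{"dx":0,"dy":0,"dz":0.02,"ax":0,"ay":0,"az":0,"claw":0},{"dx":0,"dy":0,"dz":0.02,"ax":0,"ay":0,"az":0,"claw":0},{"dx":0,"dy":0,"dz":0,"ax":0,"ay":0,"az":0,"claw":0}]' >/dev/null; python3 -c "
from h import *
to(.5217,-.1615,.069,13)"
```

```text
d [ 0.006  0.022 -0.   ] a [-0.    -0.001  0.   ] | t 14.0 pos [ 0.522  -0.1621  0.069 ] F [-0.2  0.6 -1.8] M [-0.   -0.02  0.01] w 0.0155 ff 43.0 q7 1.91
```

```bash
python3 -m crank '[{"dx":0,"dy":0,"dz":0.015,"ax":0,"ay":0,"az":0,"claw":0},{"dx":0,"dy":0,"dz":0.015,"ax":0,"ay":0,"az":0,"claw":0},{"dx":0,"dy":0,"dz":0.0,"ax":0,"ay":0,"az":0,"claw":0},{"dx":0,"dy":0,"dz":0.0,"ax":0,"ay":0,"az":0,"claw":0},{"dx":0,"dy":0,"dz":0.0,"ax":0,"ay":0,"az":0,"claw":0},{"dx":0,"dy":0,"dz":0.0,"ax":0,"ay":0,"az":0,"claw":0},{"dx":0,"dy":0,"dz":0.0,"ax":0,"ay":0,"az":0,"claw":0},{"dx":0,"dy":0,"dz":0.0,"ax":0,"ay":0,"az":0,"claw":0},{"dx":0,"dy":0,"dz":0,"ax":0,"ay":0,"az":0,"claw":0},{"dx":0,"dy":0,"dz":0,"ax":0,"ay":0,"az":0,"claw":0}]' >/dev/null; python3 -c "
from h import *
to(.5217,-.1615,.069,13)"
```

```text
d [ 0.011  0.024 -0.011] a [-0.004  0.003  0.   ] | t 15.25 pos [ 0.5222 -0.1621  0.0687] F [-1.3  1.   6.1] M [0.1  0.38 0.01] w 0.0155 ff 44.0 q7 1.91
```

```bash
python3 -m crank '[{"dx":0,"dy":0,"dz":0.01,"ax":0,"ay":0,"az":0,"claw":0},{"dx":0,"dy":0,"dz":0.0,"ax":0,"ay":0,"az":0,"claw":0},{"dx":0,"dy":0,"dz":0.0,"ax":0,"ay":0,"az":0,"claw":0},{"dx":0,"dy":0,"dz":0.0,"ax":0,"ay":0,"az":0,"claw":0},{"dx":0,"dy":0,"dz":-0.01,"ax":0,"ay":0,"az":0,"claw":0},{"dx":0,"dy":0,"dz":-0.01,"ax":0,"ay":0,"az":0,"claw":0},{"dx":0,"dy":0,"dz":0.0,"ax":0,"ay":0,"az":0,"claw":0.2},{"dx":0,"dy":0,"dz":0.0,"ax":0,"ay":0,"az":0,"claw":0.3},{"dx":0,"dy":0,"dz":0,"ax":0,"ay":0,"az":0,"claw":0.4},{"dx":0,"dy":0,"dz":0,"ax":0,"ay":0,"az":0,"claw":0.4}]'; python3 -c "
from h import *
to(.5217,-.1615,.16,13)"
```

```text
time: 16.5
eef_pos: [0.5221, -0.1621, 0.0683]
ee_rot: [[-0.974, -0.225, -0.0], [-0.225, 0.974, 0.0], [0.0, 0.0, -1.0]]
force: [0.3, 0.0, 0.2]
width: 0.0342
finger_force: 0.0
d [ 0.008  0.021 -3.058] a [ 0.001 -0.002  0.001] | t 16.5 pos [ 0.5221 -0.1621  0.0683] F [0.3 0.  0.2] M [ 0.02  0.01 -0.  ] w 0.0342 ff 0.0 q7 1.91
```

Released. I'll lift clear, then go to the green plate.

```bash
python3 -m crank '[{"dx":0,"dy":0,"dz":-0.2,"ax":0,"ay":0,"az":0,"claw":0.4},{"dx":0,"dy":0,"dz":-0.5,"ax":0,"ay":0,"az":0,"claw":0.4},{"dx":0,"dy":0,"dz":-0.9,"ax":0,"ay":0,"az":0,"claw":0.4},{"dx":0,"dy":0,"dz":-0.9,"ax":0,"ay":0,"az":0,"claw":0.4},{"dx":0,"dy":0,"dz":-0.5,"ax":0,"ay":0,"az":0,"claw":0.4},{"dx":0,"dy":0,"dz":0,"ax":0,"ay":0,"az":1,"claw":0.4},{"dx":0,"dy":0,"dz":0,"ax":0,"ay":0,"az":1,"claw":0.4},{"dx":0,"dy":0,"dz":0,"ax":0,"ay":0,"az":1,"claw":0.4},{"dx":0,"dy":0,"dz":0,"ax":0,"ay":0,"az":1,"claw":0.4},{"dx":0,"dy":0,"dz":0,"ax":0,"ay":0,"az":0.9,"claw":0.4}]' >/dev/null; python3 -c "
from h import *
to(.5078,.1179,.13,-11.6)
b=env.capture('side');cv2.imwrite('pics/s3c.png',cv2.resize(b[160:340,200:380,::-1],None,fx=3.3,fy=3.3,interpolation=2))"
```

```text
d [2.341 9.042 0.956] a [ 0.001 -0.004 -0.008] | t 17.75 pos [ 0.5219 -0.1619  0.1586] F [-0.2 -0.3  0.4] M [-0.02  0.05 -0.05] w 0.0342 ff 0.0 q7 1.6
```

View pics/s3c.png

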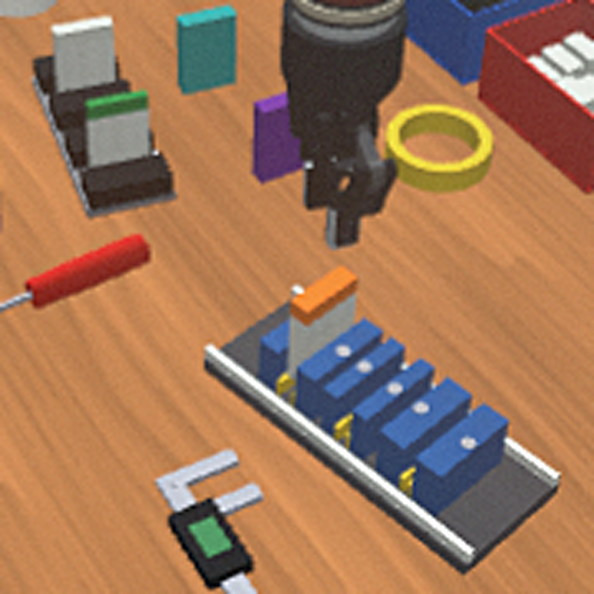

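The orange plate stands upright in the wide slot at about (325,320). Next I'll move to the green plate.

```bash
python3 -m crank '[{"dx":0.234,"dy":0.904,"dz":0,"ax":0,"ay":0,"az":0,"claw":0.4},{"dx":0.234,"dy":0.904,"dz":0,"ax":0,"ay":0,"az":0,"claw":0.4},{"dx":0.234,"dy":0.904,"dz":0,"ax":0,"ay":0,"az":0,"claw":0.4},{"dx":0.234,"dy":0.904,"dz":0,"ax":0,"ay":0,"az":0,"claw":0.4},{"dx":0.234,"dy":0.904,"dz":0,"ax":0,"ay":0,"az":0,"claw":0.4},{"dx":0.234,"dy":0.904,"dz":0,"ax":0,"ay":0,"az":0,"claw":0.4},{"dx":0.234,"dy":0.904,"dz":0,"ax":0,"ay":0,"az":0,"claw":0.4},{"dx":0.234,"dy":0.904,"dz":0,"ax":0,"ay":0,"az":0,"claw":0.4},{"dx":0.234,"dy":0.904,"dz":0,"ax":0,"ay":0,"az":0,"claw":0.4},{"dx":0.234,"dy":0.904,"dz":0,"ax":0,"ay":0,"az":0,"claw":0.4}]' >/dev/null; python3 -m crank '[{"dx":0,"dy":0,"dz":0.2,"ax":0,"ay":0,"az":0,"claw":0.4},{"dx":0,"dy":0,"dz":0.3,"ax":0,"ay":0,"az":0,"claw":0.4},{"dx":0,"dy":0,"dz":0.4,"ax":0,"ay":0,"az":0,"claw":0.4},{"dx":0,"dy":0,"dz":0,"ax":0,"ay":0,"az":0,"claw":0.4},{"dx":0,"dy":0,"dz":0,"ax":0,"ay":0,"az":0,"claw":0.4},{"dx":0,"dy":0,"dz":0,"ax":0,"ay":0,"az":0,"claw":0.4},{"dx":0,"dy":0,"dz":0,"ax":0,"ay":0,"az":0,"claw":0.4},{"dx":0,"dy":0,"dz":0,"ax":0,"ay":0,"az":0,"claw":0.4},{"dx":0,"dy":0,"dz":0,"ax":0,"ay":0,"az":0,"claw":0.4},{"dx":0,"dy":0,"dz":0,"ax":0,"ay":0,"az":0,"claw":0.4}]' >/dev/null; python3 -c "
from h import *
to(.5078,.1179,.051,-11.6)"
```

```text
d [-0.014  0.01   2.681] a [-0.001  0.     0.022] | t 20.3 pos [0.5073 0.1177 0.1314] F [-0.5 -0.4  0.4] M [0.05 0.05 0.02] w 0.0339 ff 0.0 q7 1.07
```

```bash
python3 -m crank '[{"dx":-0.014,"dy":0.01,"dz":0.3,"ax":0,"ay":0,"az":0,"claw":0.4},{"dx":0,"dy":0,"dz":0.5,"ax":0,"ay":0,"az":0,"claw":0.4},{"dx":0,"dy":0,"dz":0.6,"ax":0,"ay":0,"az":0,"claw":0.4},{"dx":0,"dy":0,"dz":0.5,"ax":0,"ay":0,"az":0,"claw":0.4},{"dx":0,"dy":0,"dz":0.4,"ax":0,"ay":0,"az":0,"claw":0.4},{"dx":0,"dy":0,"dz":0.38,"ax":0,"ay":0,"az":0,"claw":0.4},{"dx":0,"dy":0,"dz":0,"ax":0,"ay":0,"az":0,"claw":0.3},{"dx":0,"dy":0,"dz":0,"ax":0,"ay":0,"az":0,"claw":0.15},{"dx":0,"dy":0,"dz":0,"ax":0,"ay":0,"az":0,"claw":0},{"dx":0,"dy":0,"dz":0,"ax":0,"ay":0,"az":0,"claw":0}]' 40;  python3 -c "
from h import *
to(.5078,.1179,.051,-11.6)"
```

```text
time: 21.55
eef_pos: [0.5082, 0.118, 0.0515]
ee_rot: [[-0.98, 0.199, 0.001], [0.199, 0.98, 0.0], [-0.001, 0.0, -1.0]]
force: [0.0, -0.2, 0.9]
width: 0.0073
finger_force: 40.9
d [ 0.012 -0.006  0.016] a [0.006 0.011 0.02 ] | t 21.55 pos [0.5082 0.118  0.0515] F [ 0.  -0.2  0.9] M [ 0.04  0.07 -0.01] w 0.0073 ff 40.9 q7 1.06
```

```bash
python3 -m crank '[{"dx":0,"dy":0,"dz":-0.3,"ax":0,"ay":0,"az":0,"claw":0},{"dx":0,"dy":0,"dz":-0.6,"ax":0,"ay":0,"az":0,"claw":0},{"dx":0,"dy":0,"dz":-0.8,"ax":0,"ay":0,"az":0,"claw":0},{"dx":0,"dy":0,"dz":-0.8,"ax":0,"ay":0,"az":0,"claw":0},{"dx":0,"dy":0,"dz":-0.8,"ax":0,"ay":0,"az":0,"claw":0},{"dx":0,"dy":0,"dz":-0.8,"ax":0,"ay":0,"az":0,"claw":0},{"dx":0,"dy":0,"dz":0,"ax":0,"ay":0,"az":-0.8,"claw":0},{"dx":0,"dy":0,"dz":0,"ax":0,"ay":0,"az":-0.8,"claw":0},{"dx":0,"dy":0,"dz":0,"ax":0,"ay":0,"az":-0.7,"claw":0},{"dx":0,"dy":0,"dz":0,"ax":0,"ay":0,"az":0,"claw":0}]' >/dev/null; python3 -c "
from h import *
to(.5474,-.2726,.175,13)"
```

```text
d [ -1.337 -13.009  -0.019] a [ 0.000e+00  2.000e-03 -2.609e+00] | t 22.8 pos [0.5076 0.1177 0.1744] F [ 0.1 -0.2 -1.3] M [0.01 0.01 0.  ] w 0.0073 ff 40.7 q7 1.23
```

```bash
python3 -m crank '[{"dx":-0.1,"dy":-1,"dz":0,"ax":0,"ay":0,"az":0,"claw":0},{"dx":-0.1,"dy":-1,"dz":0,"ax":0,"ay":0,"az":0,"claw":0},{"dx":-0.1,"dy":-1,"dz":0,"ax":0,"ay":0,"az":0,"claw":0},{"dx":-0.1,"dy":-1,"dz":0,"ax":0,"ay":0,"az":0,"claw":0},{"dx":-0.1,"dy":-1,"dz":0,"ax":0,"ay":0,"az":0,"claw":0},{"dx":-0.1,"dy":-1,"dz":0,"ax":0,"ay":0,"az":0,"claw":0},{"dx":-0.1,"dy":-1,"dz":0,"ax":0,"ay":0,"az":0,"claw":0},{"dx":-0.1,"dy":-1,"dz":0,"ax":0,"ay":0,"az":0,"claw":0},{"dx":-0.1,"dy":-1,"dz":0,"ax":0,"ay":0,"az":0,"claw":0},{"dx":-0.1,"dy":-1,"dz":0,"ax":0,"ay":0,"az":0,"claw":0}]' >/dev/null; python3 -m crank '[{"dx":-0.1,"dy":-1,"dz":0,"ax":0,"ay":0,"az":0,"claw":0},{"dx":-0.1,"dy":-1,"dz":0,"ax":0,"ay":0,"az":0,"claw":0},{"dx":-0.1,"dy":-0.7,"dz":0,"ax":0,"ay":0,"az":0,"claw":0},{"dx":0,"dy":-0.3,"dz":0,"ax":0,"ay":0,"az":0,"claw":0},{"dx":0,"dy":0,"dz":0,"ax":0,"ay":0,"az":-0.65,"claw":0},{"dx":0,"dy":0,"dz":0,"ax":0,"ay":0,"az":-0.65,"claw":0},{"dx":0,"dy":0,"dz":0,"ax":0,"ay":0,"az":-0.65,"claw":0},{"dx":0,"dy":0,"dz":0,"ax":0,"ay":0,"az":-0.65,"claw":0},{"dx":0,"dy":0,"dz":0,"ax":0,"ay":0,"az":0,"claw":0},{"dx":0,"dy":0,"dz":0,"ax":0,"ay":0,"az":0,"claw":0}]' >/dev/null; python3 -c "
from h import *
to(.5474,-.2726,.1,13)"
```

```text
d [-0.007 -0.044  2.468] a [ 0.006 -0.     0.001] | t 25.3 pos [ 0.5469 -0.2714  0.1741] F [ 0.2 -0.5 -0.5] M [-0.01 -0.04  0.01] w 0.0072 ff 40.7 q7 2.12
```

```bash
python3 -m crank '[{"dx":0,"dy":-0.04,"dz":0.4,"ax":0,"ay":0,"az":0,"claw":0},{"dx":0,"dy":0,"dz":0.5,"ax":0,"ay":0,"az":0,"claw":0},{"dx":0,"dy":0,"dz":0.5,"ax":0,"ay":0,"az":0,"claw":0},{"dx":0,"dy":0,"dz":0.5,"ax":0,"ay":0,"az":0,"claw":0},{"dx":0,"dy":0,"dz":0.3,"ax":0,"ay":0,"az":0,"claw":0},{"dx":0,"dy":0,"dz":0.15,"ax":0,"ay":0,"az":0,"claw":0},{"dx":0,"dy":0,"dz":0.1,"ax":0,"ay":0,"az":0,"claw":0},{"dx":0,"dy":0,"dz":0,"ax":0,"ay":0,"az":0,"claw":0},{"dx":0,"dy":0,"dz":0,"ax":0,"ay":0,"az":0,"claw":0},{"dx":0,"dy":0,"dz":0,"ax":0,"ay":0,"az":0,"claw":0}]' >/dev/null; python3 -c "
from h import *
to(.5474,-.2726,.097,13)
b=env.capture('side');cv2.imwrite('pics/s4c.png',cv2.resize(b[220:330,270:380,::-1],None,fx=5.3,fy=5.3,interpolation=2))"
```

```text
d [-0.009  0.026  0.13 ] a [-0.006  0.006  0.   ] | t 26.55 pos [ 0.5473 -0.2734  0.1009] F [-0.4 -0.3  0.7] M [ 0.03  0.02 -0.01] w 0.0077 ff 40.7 q7 2.11
```

View pics/s4c.png

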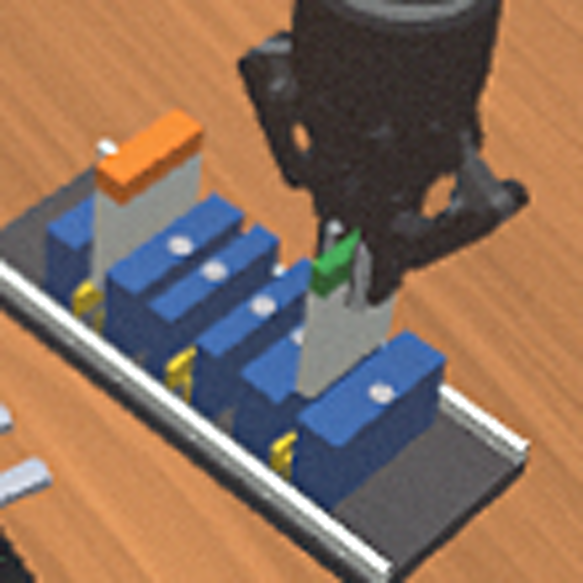

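The green plate's lower edge, around (310,390), is over the narrow slot. I'll probe downward.

```bash
python3 -m crank '[{"dx":0,"dy":0.026,"dz":0.05,"ax":0,"ay":0,"az":0,"claw":0},{"dx":0,"dy":0,"dz":0.03,"ax":0,"ay":0,"az":0,"claw":0},{"dx":0,"dy":0,"dz":0.015,"ax":0,"ay":0,"az":0,"claw":0},{"dx":0,"dy":0,"dz":0.015,"ax":0,"ay":0,"az":0,"claw":0},{"dx":0,"dy":0,"dz":0.015,"ax":0,"ay":0,"az":0,"claw":0},{"dx":0,"dy":0,"dz":0.015,"ax":0,"ay":0,"az":0,"claw":0},{"dx":0,"dy":0,"dz":0,"ax":0,"ay":0,"az":0,"claw":0},{"dx":0,"dy":0,"dz":0,"ax":0,"ay":0,"az":0,"claw":0},{"dx":0,"dy":0,"dz":0,"ax":0,"ay":0,"az":0,"claw":0},{"dx":0,"dy":0,"dz":0,"ax":0,"ay":0,"az":0,"claw":0}]' >/dev/null; python3 -c "
from h import *
to(.5474,-.2726,.097,13)"
```

```text
d [-0.014 -0.007 -0.022] a [-0.    -0.     0.001] | t 27.85 pos [ 0.5469 -0.2725  0.0963] F [-0.9 -0.5 -0.4] M [-0.05  0.04 -0.  ] w 0.0073 ff 40.7 q7 2.11
```

```bash
python3 -m crank '[{"dx":0,"dy":0,"dz":0.015,"ax":0,"ay":0,"az":0,"claw":0},{"dx":0,"dy":0,"dz":0.015,"ax":0,"ay":0,"az":0,"claw":0},{"dx":0,"dy":0,"dz":0.015,"ax":0,"ay":0,"az":0,"claw":0},{"dx":0,"dy":0,"dz":0,"ax":0,"ay":0,"az":0,"claw":0},{"dx":0,"dy":0,"dz":0,"ax":0,"ay":0,"az":0,"claw":0},{"dx":0,"dy":0,"dz":0,"ax":0,"ay":0,"az":0,"claw":0},{"dx":0,"dy":0,"dz":0,"ax":0,"ay":0,"az":0,"claw":0},{"dx":0,"dy":0,"dz":0,"ax":0,"ay":0,"az":0,"claw":0},{"dx":0,"dy":0,"dz":0,"ax":0,"ay":0,"az":0,"claw":0},{"dx":0,"dy":0,"dz":0,"ax":0,"ay":0,"az":0,"claw":0}]' >/dev/null; python3 -c "
from h import *
to(.5474,-.2726,.097,13)"
```

```text
d [-0.016 -0.005 -0.067] a [-0.    -0.001  0.   ] | t 29.1 pos [ 0.5469 -0.2726  0.095 ] F [-0.  -0.  -0.1] M [0.01 0.   0.04] w 0.0077 ff 40.7 q7 2.11
```

```bash
python3 -m crank '[{"dx":0,"dy":0,"dz":0.02,"ax":0,"ay":0,"az":0,"claw":0},{"dx":0,"dy":0,"dz":0.02,"ax":0,"ay":0,"az":0,"claw":0},{"dx":0,"dy":0,"dz":0.03,"ax":0,"ay":0,"az":0,"claw":0},{"dx":0,"dy":0,"dz":0.03,"ax":0,"ay":0,"az":0,"claw":0},{"dx":0,"dy":0,"dz":0,"ax":0,"ay":0,"az":0,"claw":0},{"dx":0,"dy":0,"dz":0,"ax":0,"ay":0,"az":0,"claw":0},{"dx":0,"dy":0,"dz":0,"ax":0,"ay":0,"az":0,"claw":0},{"dx":0,"dy":0,"dz":0,"ax":0,"ay":0,"az":0,"claw":0},{"dx":0,"dy":0,"dz":0,"ax":0,"ay":0,"az":0,"claw":0},{"dx":0,"dy":0,"dz":0,"ax":0,"ay":0,"az":0,"claw":0}]' >/dev/null; python3 -c "
from h import *
to(.5474,-.2726,.097,13)"
```

```text
d [-0.016 -0.006 -0.167] a [-0.    -0.001 -0.   ] | t 30.35 pos [ 0.5469 -0.2725  0.092 ] F [ 0.2 -0.8  0.6] M [-0.01  0.03 -0.01] w 0.0074 ff 40.7 q7 2.11
```

```bash
python3 -m crank '[{"dx":0,"dy":0,"dz":0.05,"ax":0,"ay":0,"az":0,"claw":0},{"dx":0,"dy":0,"dz":0.05,"ax":0,"ay":0,"az":0,"claw":0},{"dx":0,"dy":0,"dz":0.05,"ax":0,"ay":0,"az":0,"claw":0},{"dx":0,"dy":0,"dz":0.05,"ax":0,"ay":0,"az":0,"claw":0},{"dx":0,"dy":0,"dz":0.05,"ax":0,"ay":0,"az":0,"claw":0},{"dx":0,"dy":0,"dz":0.05,"ax":0,"ay":0,"az":0,"claw":0},{"dx":0,"dy":0,"dz":0.0,"ax":0,"ay":0,"az":0,"claw":0},{"dx":0,"dy":0,"dz":0,"ax":0,"ay":0,"az":0,"claw":0},{"dx":0,"dy":0,"dz":0,"ax":0,"ay":0,"az":0,"claw":0},{"dx":0,"dy":0,"dz":0,"ax":0,"ay":0,"az":0,"claw":0}]' >/dev/null; python3 -c "
from h import *
to(.5474,-.2726,.0695,13)"
```

```text
d [-0.014 -0.005  0.451] a [-0.001  0.001  0.001] | t 31.6 pos [ 0.547  -0.2725  0.083 ] F [-0.3 -0.7 -0.2] M [0.   0.05 0.  ] w 0.0076 ff 40.7 q7 2.1
```

```bash
python3 -m crank '[{"dx":0,"dy":0,"dz":0.08,"ax":0,"ay":0,"az":0,"claw":0},{"dx":0,"dy":0,"dz":0.08,"ax":0,"ay":0,"az":0,"claw":0},{"dx":0,"dy":0,"dz":0.08,"ax":0,"ay":0,"az":0,"claw":0},{"dx":0,"dy":0,"dz":0.08,"ax":0,"ay":0,"az":0,"claw":0},{"dx":0,"dy":0,"dz":0.05,"ax":0,"ay":0,"az":0,"claw":0},{"dx":0,"dy":0,"dz":0.03,"ax":0,"ay":0,"az":0,"claw":0},{"dx":0,"dy":0,"dz":0.02,"ax":0,"ay":0,"az":0,"claw":0},{"dx":0,"dy":0,"dz":0.02,"ax":0,"ay":0,"az":0,"claw":0},{"dx":0,"dy":0,"dz":0.01,"ax":0,"ay":0,"az":0,"claw":0},{"dx":0,"dy":0,"dz":0,"ax":0,"ay":0,"az":0,"claw":0}]' >/dev/null; python3 -c "
from h import *
to(.5474,-.2726,.069,13)"
```

```text
d [-0.016 -0.006  0.018] a [-0.    -0.001  0.001] | t 32.85 pos [ 0.5469 -0.2725  0.0695] F [-0.2 -0.7  0.7] M [ 0.07 -0.01 -0.01] w 0.0073 ff 40.9 q7 2.1
```

```bash
python3 -m crank '[{"dx":0,"dy":0,"dz":0.015,"ax":0,"ay":0,"az":0,"claw":0},{"dx":0,"dy":0,"dz":0.015,"ax":0,"ay":0,"az":0,"claw":0},{"dx":0,"dy":0,"dz":0.0,"ax":0,"ay":0,"az":0,"claw":0},{"dx":0,"dy":0,"dz":0.0,"ax":0,"ay":0,"az":0,"claw":0},{"dx":0,"dy":0,"dz":0.0,"ax":0,"ay":0,"az":0,"claw":0},{"dx":0,"dy":0,"dz":0.0,"ax":0,"ay":0,"az":0,"claw":0},{"dx":0,"dy":0,"dz":0.0,"ax":0,"ay":0,"az":0,"claw":0},{"dx":0,"dy":0,"dz":0.0,"ax":0,"ay":0,"az":0,"claw":0},{"dx":0,"dy":0,"dz":0,"ax":0,"ay":0,"az":0,"claw":0},{"dx":0,"dy":0,"dz":0,"ax":0,"ay":0,"az":0,"claw":0}]' >/dev/null; python3 -c "
from h import *
to(.5474,-.2726,.069,13)"
```

```text
d [-0.013 -0.005  0.017] a [-0.005  0.003  0.001] | t 34.1 pos [ 0.547  -0.2726  0.0695] F [-2.4  1.1  4.2] M [0.16 0.43 0.02] w 0.0069 ff 41.8 q7 2.1
```

```bash
python3 -m crank '[{"dx":0,"dy":0,"dz":0.01,"ax":0,"ay":0,"az":0,"claw":0},{"dx":0,"dy":0,"dz":0.01,"ax":0,"ay":0,"az":0,"claw":0},{"dx":0,"dy":0,"dz":0.0,"ax":0,"ay":0,"az":0,"claw":0},{"dx":0,"dy":0,"dz":0.0,"ax":0,"ay":0,"az":0,"claw":0},{"dx":0,"dy":0,"dz":0.0,"ax":0,"ay":0,"az":0,"claw":0},{"dx":0,"dy":0,"dz":0.0,"ax":0,"ay":0,"az":0,"claw":0},{"dx":0,"dy":0,"dz":0.0,"ax":0,"ay":0,"az":0,"claw":0},{"dx":0,"dy":0,"dz":0.0,"ax":0,"ay":0,"az":0,"claw":0},{"dx":0,"dy":0,"dz":0,"ax":0,"ay":0,"az":0,"claw":0},{"dx":0,"dy":0,"dz":0,"ax":0,"ay":0,"az":0,"claw":0}]' >/dev/null; python3 -c "
from h import *
to(.5474,-.2726,.069,13)"
```

```text
d [-0.012 -0.004  0.015] a [-0.006  0.003 -0.   ] | t 35.35 pos [ 0.547  -0.2726  0.0695] F [-2.1  1.2  7.8] M [ 0.24  0.6  -0.  ] w 0.0074 ff 42.2 q7 2.1
```

```bash
python3 -m crank '[{"dx":0,"dy":0,"dz":-0.02,"ax":0,"ay":0,"az":0,"claw":0},{"dx":0,"dy":0,"dz":-0.01,"ax":0,"ay":0,"az":0,"claw":0.1},{"dx":0,"dy":0,"dz":0.0,"ax":0,"ay":0,"az":0,"claw":0.2},{"dx":0,"dy":0,"dz":0.0,"ax":0,"ay":0,"az":0,"claw":0.3},{"dx":0,"dy":0,"dz":0,"ax":0,"ay":0,"az":0,"claw":0.35},{"dx":0,"dy":0,"dz":0,"ax":0,"ay":0,"az":0,"claw":0.35},{"dx":0,"dy":0,"dz":-0.3,"ax":0,"ay":0,"az":0,"claw":0.35},{"dx":0,"dy":0,"dz":-0.6,"ax":0,"ay":0,"az":0,"claw":0.35},{"dx":0,"dy":0,"dz":-0.9,"ax":0,"ay":0,"az":0,"claw":0.35},{"dx":0,"dy":0,"dz":-0.9,"ax":0,"ay":0,"az":0,"claw":0.35}]' >/dev/null;python3 -m crank '[{"dx":0,"dy":0,"dz":-0.8,"ax":0,"ay":0,"az":0,"claw":0.35},{"dx":0,"dy":0,"dz":-0.8,"ax":0,"ay":0,"az":0,"claw":0.35},{"dx":0,"dy":0,"dz":0.0,"ax":0,"ay":0,"az":0,"claw":0.35},{"dx":0,"dy":0,"dz":0.0,"ax":0,"ay":0,"az":0,"claw":0.35},{"dx":0,"dy":0,"dz":0,"ax":0,"ay":0,"az":0,"claw":0.35},{"dx":0,"dy":0,"dz":0,"ax":0,"ay":0,"az":0,"claw":0.35},{"dx":0,"dy":0,"dz":0,"ax":0,"ay":0,"az":0,"claw":0.35},{"dx":0,"dy":0,"dz":0,"ax":0,"ay":0,"az":0,"claw":0.35},{"dx":0,"dy":0,"dz":0,"ax":0,"ay":0,"az":0,"claw":0.35},{"dx":0,"dy":0,"dz":0,"ax":0,"ay":0,"az":0,"claw":0.35}]' >/dev/null; python3 -c "
from h import *
to(.5474,-.2726,.16,13)
b=env.capture('side');cv2.imwrite('pics/s5c.png',cv2.resize(b[150:330,200:380,::-1],None,fx=3.3,fy=3.3,interpolation=2))"
```

```text
d [-0.015 -0.006  1.263] a [-0.    -0.     0.001] | t 37.85 pos [ 0.5469 -0.2725  0.1979] F [0.5 0.9 1.1] M [-0.01  0.    0.01] w 0.0296 ff 0.0 q7 2.13
```

View pics/s5c.png

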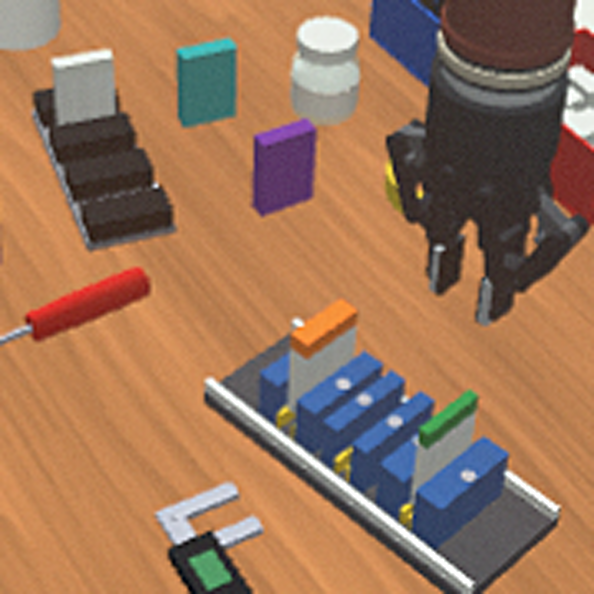

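Both plates stand seated in their slots, orange at (325,330) and green at (448,420). The white plate is still in the rack at (85,85) and the gripper is clear, so I'm handing in.

```bash
python3 -c "
from cell import env
print(env.hand_in())"
```

```text
the job is handed in; nothing more can be done
None
```

The job is handed in at about 38 s. The thick plate stands in the widest slot and the thin plate in the narrowest, each pressed down at roughly 8 N by the wrist reading and then released; the white-topped plate is still in the rack, and the hand-in returned no verdict.

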